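Block up the microscope head for transport

TASK

The stereo microscope is going away for service: block up its head for the journey by laying two of the four wooden packing strips flat on one another on the stage, squarely under the lens guard. Choose the pair that fills the gap between stage and guard snugly, with no more than about 4 mm of play left, and slide them in gently: do not force them, for the focus is locked and its rack is delicate. Let go of the strips and leave the jar, the slide box and the glass dish where they are.

Things in the scene. Friction and masses are not known exactly. Their poses are not given: they have to be found in the camera images.
- scope: White stereo microscope, fixed to the desk. Origin on the desk under the objective's axis; x across it, y from the user's side (-y) to the column (+y), z up. Base 170 mm wide (x -85 to 85), y -87 to 148, flat top (stage) 60 mm up. Eyepieces lean out to y = -120, 180 to 330 mm up; column 25 mm thick at y = 110 with focus knobs out to x = -54 and 54, 184 to 226 mm up.
- stage (a point): Centre of the stage, on the base's flat top; axes of the microscope. Straight above hangs the lens guard, a flat black disc 56 mm across, 14 mm high. THE GAP from stage to guard is anywhere from 40 to 58 mm, fixed (focus locked), not reported: feel for it, e.g. lift a held strip gently against the guard. Pairs of strips make 39, 42, 45, 48, 51 or 54 mm, so one always goes in with under 4.5 mm of play.
- edge (a point): Middle of the top edge of the base on the robot's side: x = -85, y = 0, z = 60 mm of the microscope, same axes. From here the space under the guard is open along +x; free ends of strips may stick out over this edge. Above the guard a barrel 50 mm thick, then, from 38 mm above the guard's underside, the head's housing, x -40 to 40, y -43 to 43 mm.
- strip18: Plain beech packing strip, 180 x 50 x 18 mm, about 113 g, lying loose on the desk, its length along world x within 6 degrees. Origin at the centre of the solid; x along its length, y across its width, z through its 18 mm thickness. Ends alike. The four strips differ only in thickness (18, 21, 24, 30 mm) and lie side by side in changing order, 20 to 65 mm apart.
- strip21: Plain beech packing strip, 180 x 50 x 21 mm, about 132 g, lying loose on the desk, its length along world x within 6 degrees. Origin at the centre of the solid; x along its length, y across its width, z through its 21 mm thickness. Ends alike. The four strips differ only in thickness (18, 21, 24, 30 mm) and lie side by side in changing order, 20 to 65 mm apart.
- strip24: Plain beech packing strip, 180 x 50 x 24 mm, about 151 g, lying loose on the desk, its length along world x within 6 degrees. Origin at the centre of the solid; x along its length, y across its width, z through its 24 mm thickness. Ends alike. The four strips differ only in thickness (18, 21, 24, 30 mm) and lie side by side in changing order, 20 to 65 mm apart.
- strip30: Plain beech packing strip, 180 x 50 x 30 mm, about 189 g, lying loose on the desk, its length along world x within 6 degrees. Origin at the centre of the solid; x along its length, y across its width, z through its 30 mm thickness. Ends alike. The four strips differ only in thickness (18, 21, 24, 30 mm) and lie side by side in changing order, 20 to 65 mm apart.
- jar: Bystander: closed specimen jar, 60 mm in diameter, 75 mm high, standing. Origin at the centre of its underside.
- slidebox: Bystander: black slide box, 90 x 145 x 34 mm, lying. Origin at the centre of its underside.
- dish: Bystander: shallow glass dish, 90 mm in diameter, 18 mm high. Origin at the centre of its underside.

How it is judged:
By the outcome, as a careful person would: the job done as asked, in the order asked, and still so for the second after the job is handed in, with the robot touching nothing.
It also fails if it takes over 72 s, if anything falls off the work surface, if the arm or the gripper's body presses on something with over 40 N, if the wrist force passes 120 N, or if a joint passes its speed limit or range.

ROBOT

A 6-joint arm with a two-finger parallel gripper is mounted at the origin on the work surface. World frame = base frame: x ahead of the robot, y to its left, z up, the work surface at z = 0. Lengths are in m, angles in rad, forces in N, time in s.
With the tool pointing down it reaches from about 0.325 to 0.85 m from the base axis. Payload 4.4 kg.
Tool frame: the origin (TCP) lies at the centre of the arm's flange, where the gripper is bolted on; the fingertips stand 199 mm ahead of it and the grasp point (between the pads) lies 180 mm ahead of it (r.finger_overhang is the distance from the TCP to the fingertips, in m); z points along the fingers, y is the direction in which the jaws open and shut (so a half turn about z gives the same grasp; the last joint's range is limited). The gripper opens to 94 mm and grips with 3 to 60 N. Pads are 16 mm wide; open, the fingers measure 119 mm over their backs; the gripper's body (75 mm by 177 mm) begins 78 mm behind the grasp point.
Start: joints at [-1.355, 0.207, 1.542, -0, 1.393, -0.15], TCP at [0.206, -0.537, 0.405] pointing down, gripper open.
Joint ranges: [-2.73, 2.73], [-0.86, 2.22], [0.23, 2.46], [-1.11, 4.25], [0.08, 2.63], [-2.82, 2.82]. Speed limits (rad/s): [2.79, 2.79, 3.14, 3.14, 3.14, 3.14].

INTERFACE

Orientations are given as [roll, pitch, yaw] about the fixed x, y, z axes, in that order (R = Rz(yaw) Ry(pitch) Rx(roll)).
In Python, from cell import r, kinematics, camera gives the robot as it stands. Calls block until the motion is done:
- r.movep(position, orientation): joint-space move of the TCP to a pose.
- r.movel(position, attitude=None, v=0.15, threshold=None): straight line of the TCP; attitude=None keeps the orientation; v is the mean speed in m/s. With threshold (N) it stops when the force on the tool has changed by that much, and returns True; else False.
- r.goto_joints(angles): joint-space move.
- r.grip(opening, grasp_force=None): finger opening in m; grasp_force is the grip in N (None keeps the last); returns when the fingers have stopped.
- r.wait(seconds).
- kinematics.solve_ik(position, orientation): joint angles nearest the present ones, or None.
- camera(name): name is "scene" or "top"; returns a dict with "pixels" (400x640x3 uint8, blue, green, red), "fx", "fy", "cx", "cy" (pixels), "rvec" (rotation vector, rad) and "tvec" (3), from world to camera coordinates, as OpenCV has them. Camera axes: x right, y down, z forward; pixel columns grow to the right and rows downward; lengths in m; the calibration is good to about 2 mm. A picture is of the moment at which its call begins. There is no depth.
A pose or a line that the arm cannot do raises r.IKError and nothing moves.
- r.job_done(): hands the job in, once; it reports no verdict.
Readings, each from a call of its own:
- r.current_time(): time.
- r.current_joint_pos(): joint angles.
- r.current_dq(): joint speeds.
- r.current_tau(): joint torques, N m.
- r.current_eef_pos(): TCP position.
- r.current_ee_rot(): TCP orientation.
- r.current_contact_force(): force on the tool from outside, world axes, zero at the start.
- r.current_torque(): the same for the moment, N m.
- r.current_width(): finger opening in m.
Only numpy, scipy, OpenCV 4.12 (cv2) and the standard library are available. Lean on these libraries where they do the work, as an engineer would, in place of code of your own. Each camera call takes 0.05 s, during which the arm holds its last target. There are 200 camera calls.

## Working session

There is one attempt and no reset: what is moved stays moved. The work goes in short steps, each a Python script; the robot and the scene stay as the last script left them, time stands still between calls to the robot, and variables do not carry over. Pictures are saved under pics/ and viewed, about 8 in all and at most 12, crops included, and the job is handed in when it is done.

```bash
ls; mkdir -p pics
python3 - <<'E'
from cell import r,kinematics,camera
import cv2,numpy as np
for n in("scene","top"):
    c=camera(n); cv2.imwrite(f"pics/{n}0.png",c["pixels"]); R=cv2.Rodrigues(np.array(c["rvec"],float))[0]
    print(n,c["fx"],c["fy"],c["cx"],c["cy"],"pos",-R.T@np.array(c["tvec"]).ravel(),"fwd",R[2],"right",R[0])
print(r.current_time(),r.current_ee_rot(),r.current_eef_pos(),r.finger_overhang)
E
```

```text
pics
scene 362.5600034320538 362.5600034320538 319.50563320679015 197.37761266074114 pos [0.96769527 0.47505878 0.91429885] fwd [-0.32001204 -0.4517701  -0.83276411] right [-0.81811453  0.57505022  0.00242086]
top 424.2570098761136 424.2570098761136 324.03304108548616 199.42106698969727 pos [0.4625682  0.01107871 1.41552246] fwd [ 0.14434647 -0.00375833 -0.98952007] right [-2.68440759e-02 -9.99639626e-01 -1.19119147e-04]
0.1 [-3.13961245e+00 -2.86492883e-04  3.66798933e-01] [ 0.20613575 -0.53643509  0.40362897] 0.1992
```

View pics/scene0.png

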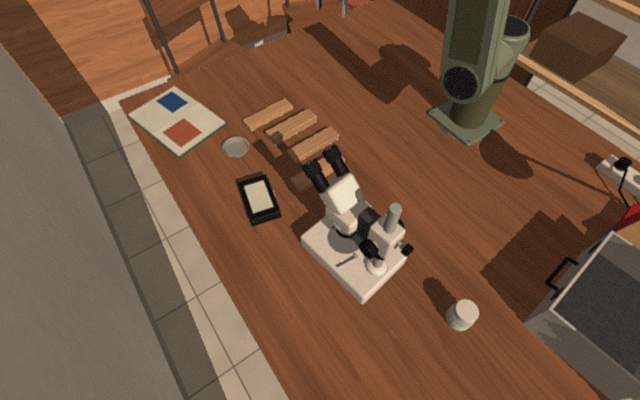

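View pics/top0.png

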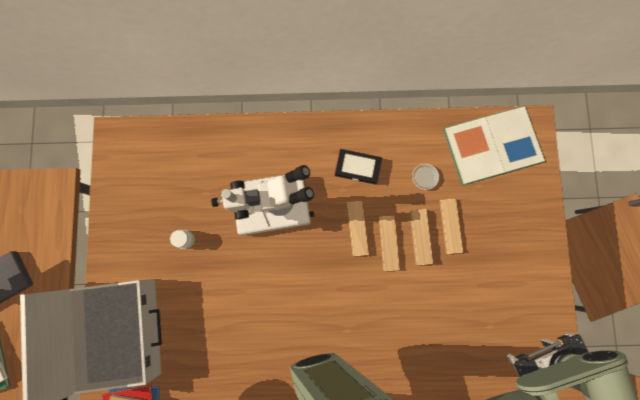

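Scene: scope base near (355,250) in the scene view and (272,210) in the top view. Its robot-side long edge runs from about (237,234) to (310,227). The four strips lie at columns 357, 389, 421 and 452 in the top view. I'll zoom in and measure.

```bash
cat > h.py <<'E'
from cell import r,kinematics,camera
import cv2,numpy as np
def cam(c):
    R=cv2.Rodrigues(np.array(c["rvec"],float))[0]; return R,-R.T@np.array(c["tvec"],float).ravel()
def ray(c,p,z):
    R,o=cam(c); d=R.T@np.array([(p[0]-c["cx"])/c["fx"],(p[1]-c["cy"])/c["fy"],1.]); return o+d*(z-o[2])/d[2]
def proj(c,P):
    K=np.array([[c["fx"],0,c["cx"]],[0,c["fy"],c["cy"]],[0,0,1.]])
    return cv2.projectPoints(np.array(P,float).reshape(-1,3),np.array(c["rvec"],float),np.array(c["tvec"],float),K,None)[0].reshape(-1,2)
def crop(im,x,y,w,h,s): return cv2.resize(im[y:y+h,x:x+w],None,fx=s,fy=s,interpolation=cv2.INTER_CUBIC)
E
python3 - <<'E'
from h import *
t=camera("top");s=camera("scene")
a=crop(t["pixels"],205,155,133,95,6); cv2.imwrite("pics/c1.png",a)
b=crop(t["pixels"],340,190,130,88,6); 
cv2.imwrite("pics/c2.png",b)
hsv=cv2.cvtColor(t["pixels"],cv2.COLOR_BGR2HSV)
for p in[(357,230),(389,245),(421,238),(452,228),(370,300),(405,240),(255,222),(300,222)]: print(p,hsv[p[1],p[0]])
E
```

```text
(357, 230) [ 16 119 213]
(389, 245) [ 16 118 210]
(421, 238) [ 16 119 208]
(452, 228) [ 16 119 214]
(370, 300) [ 14 155 183]
(405, 240) [ 14 152 174]
(255, 222) [ 18  43 237]
(300, 222) [ 18  53 165]
```

View pics/c1.png

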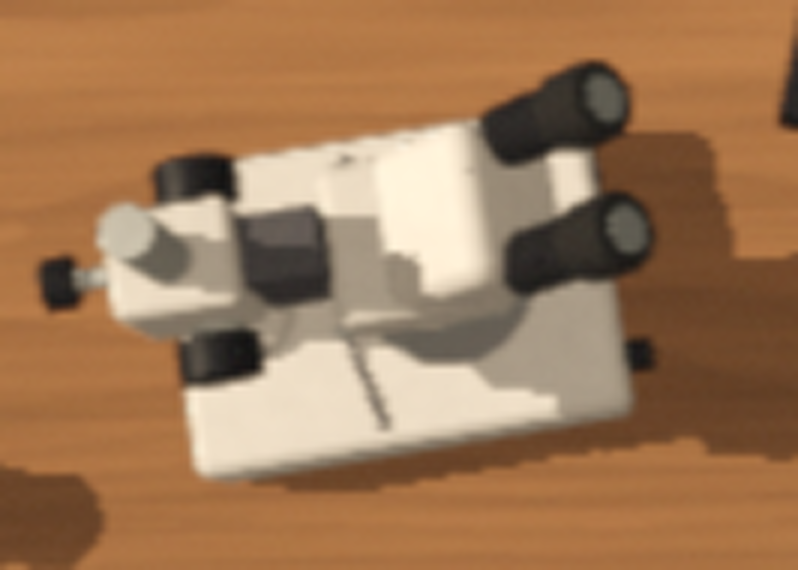

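View pics/c2.png

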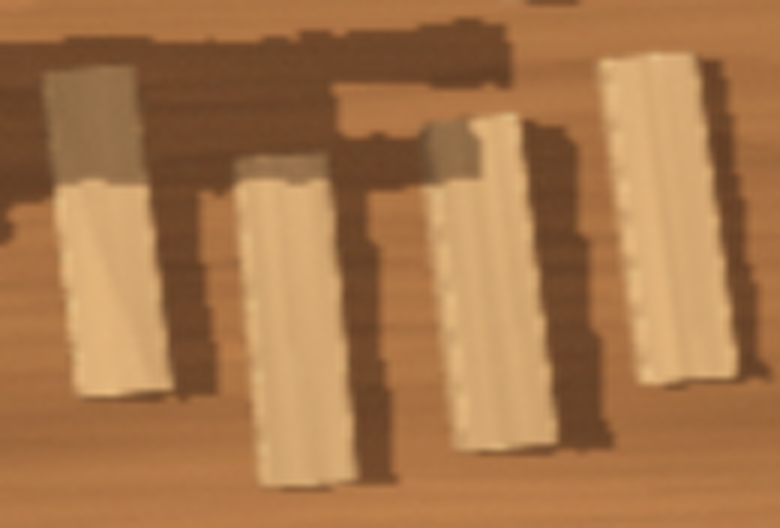

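The zoomed crops show the base's robot-side edge clearly, from (238,234) to (310,224). The strip shadows, left to right, are about 45, 40, 55 and 30 crop-px wide, which suggests thicknesses A=24, B=21, C=30 and D=18. A dark clip-like line lies on the stage at about (267,218), so I'll look closer at it and fit poses.

Run:
```python
from h import *
t=camera("top");s=camera("scene")
cv2.imwrite("pics/c3.png",crop(s["pixels"],290,140,130,165,5)[:600*1+230,:][:825])
im=crop(s["pixels"],295,185,120,118,5); cv2.imwrite("pics/c3.png",im)
pt={k:ray(t,(205+x/6-.4,155+y/6-.4),.06) for k,(x,y) in dict(bl=(203,474),br=(632,411),tr=(597,140),tl_e=(240,158),t2=(470,120),clipA=(350,335),clipB=(388,426)).items()}
for k,v in pt.items(): print(k,v.round(4))
d=pt['bl']-pt['br']; L=np.hypot(*d[:2]); print("len",L,"yaw of +y axis",np.degrees(np.arctan2(-d[0],d[1])))
hsv=cv2.cvtColor(t["pixels"],cv2.COLOR_BGR2HSV)
# strips: low-saturation vs desk
m=((hsv[...,1]<137)&(hsv[...,2]>90)).astype(np.uint8)*255
m[:190]=0;m[275:]=0;m[:,:342]=0;m[:,470:]=0
m=cv2.morphologyEx(m,cv2.MORPH_OPEN,np.ones((3,3)))
cs=cv2.findContours(m,cv2.RETR_EXTERNAL,cv2.CHAIN_APPROX_NONE)[0]
for c in sorted([c for c in cs if cv2.contourArea(c)>200],key=lambda c:c[:,0,0].mean()):
    P=np.array([ray(t,p,.023)[:2] for p in c[:,0]],np.float32)
    print("strip",[np.round(q,4) for q in cv2.minAreaRect(P)])
```

```text
bl [0.5574 0.282  0.06  ]
br [0.5849 0.0531 0.06  ]
tr [0.7327 0.0689 0.06  ]
tl_e [0.7279 0.2623 0.06  ]
t2 [0.7456 0.1375 0.06  ]
clipA [0.6298 0.2034 0.06  ]
clipB [0.5804 0.1834 0.06  ]
len 0.23048882056875664 yaw of +y axis 6.841306253632869
strip [array([ 0.5683, -0.1001]), array([0.1787, 0.0529]), np.float64(4.3739)]
strip [array([ 0.5169, -0.2012]), array([0.1781, 0.0531]), np.float64(2.2699)]
strip [array([ 0.5348, -0.307 ]), array([0.1805, 0.0574]), np.float64(3.2861)]
strip [array([ 0.5679, -0.4081]), array([0.1793, 0.056 ]), np.float64(3.5266)]
```

View pics/c3.png

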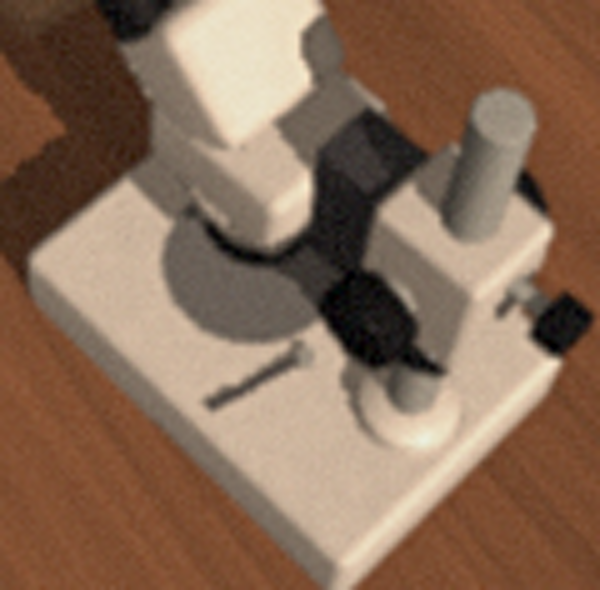

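The clips sit at scope y of about 45–59 mm, clear of the strips' path. Next I'll cross-check the scope pose from the scene view and grip strip A.

```bash
cat >> h.py <<'E'
OV=r.finger_overhang
def pick(cx,cy,yaw,off=-.07):
    """grip a strip lying on the desk near its robot-side end; returns TCP z at grip (strip underside 0)"""
    y=np.radians(yaw); g=np.array([cx+off*np.cos(y),cy+off*np.sin(y)]); z0=OV+.003
    r.grip(.074)
    r.movep([*g,z0+.10],[np.pi,0,y]); r.movel([*g,z0],v=.12)
    r.grip(.03,50); print("width",r.current_width(),"t",r.current_time(),"z",r.current_eef_pos())
E
python3 - <<'E'
from h import *
t=camera("top");s=camera("scene")
for k,(x,y) in dict(px_my=(33,256),px_py=(335,570),mx_py=(553,362)).items(): print(k,ray(s,(295+x/5-.4,185+y/5-.4),.06).round(4))
g=t["pixels"][...,0].astype(int)  # blue: white base vs wood
pts=[]
for c in range(243,307):
    col=g[215:245,c]; d=np.diff(col); i=int(np.argmin(d)); pts.append((c,215+i+.5))
pts=np.array(pts,np.float32); P=np.array([ray(t,p,.06)[:2] for p in pts],np.float32)
vx,vy,x0,y0=cv2.fitLine(P,cv2.DIST_HUBER,0,.01,.01).ravel()
print("edge dir yaw",np.degrees(np.arctan(-vx/vy)),"pt",x0,y0)
pick(.5683,-.101,4.0)
print(r.current_contact_force())
E
```

```text
px_my [0.7492 0.0836 0.06  ]
px_py [0.724  0.3066 0.06  ]
mx_py [0.5654 0.2866 0.06  ]
edge dir yaw 7.368085 pt 0.56837225 0.18910131
width 0.04979413130807824 t 4.325 z [ 0.49869662 -0.10592551  0.20267523]
[-1.81376129 -0.04174306  3.38689901]
```

```bash
cat >> h.py <<'E'
S=np.array([.6585,.149]); YAW=np.radians(7.1)
X=np.array([np.cos(YAW),np.sin(YAW)]); Y=np.array([-np.sin(YAW),np.cos(YAW)])
Z0=.20268  # TCP height at which the strip's underside was at 0
def tcp(xc,under,y=0.):  # strip centre at scope (xc,y), underside height
    return [*(S+X*(xc-.07)+Y*y),Z0+under]
def F(): return np.round(r.current_contact_force(),2)
E
python3 - <<'E'
from h import *
p=r.current_eef_pos(); r.movel([p[0],p[1],p[2]+.068],v=.15)
r.movep(tcp(-.185,.067),[np.pi,0,YAW]); r.wait(.3); print("t",r.current_time(),F())
print("in",r.movel(tcp(-.025,.067),v=.12,threshold=6)); r.wait(.3); f=F(); p=r.current_eef_pos(); print(r.current_time(),f,p)
print("down",r.movel(tcp(-.025,.055),v=.02,threshold=2)); print("stage z",r.current_eef_pos()[2]-Z0,F(),r.current_time())
r.movel(tcp(-.025,.067),v=.04);r.wait(.1)
print("up",r.movel(tcp(-.025,.098),v=.02,threshold=2)); print("guard: gap",r.current_eef_pos()[2]-Z0-.06+.024,F(),r.current_time())
cv2.imwrite("pics/g.png",crop(camera("scene")["pixels"],280,150,150,150,4))
r.movel(tcp(-.025,.067),v=.04)
E
```

```text
t 6.1917 [ 0.31  0.23 -2.05]
in False
7.975 [ 0.09  0.49 -1.2 ] [0.56401504 0.13726888 0.26979667]
down True
stage z 0.060005734167702135 [-0.97 -0.56  3.95] 8.4083
up True
guard: gap 0.04811459264327168 [ 0.02  0.07 -2.19] 9.8
```

View pics/g.png

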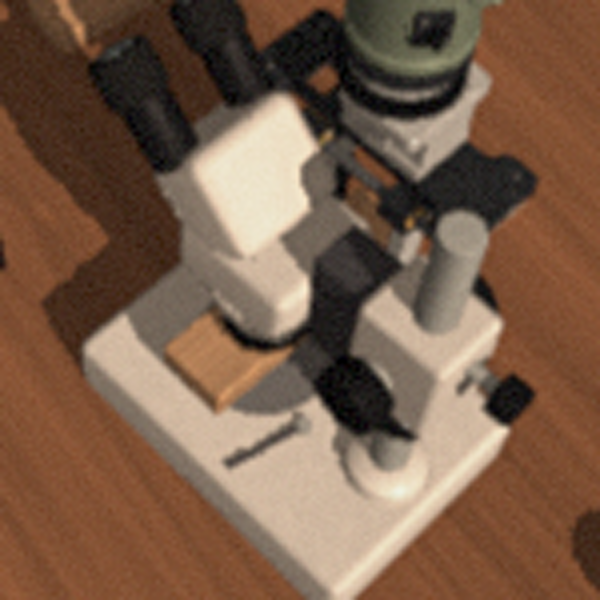

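Run:
```python
from h import *
r.wait(.2);print([F()[2] for _ in range(4)])
for th in(3,5):
    r.movel(tcp(-.025,.076),v=.05); r.wait(.2); f=F()
    print("up",r.movel(tcp(-.025,.098),v=.015,threshold=th),"gap",r.current_eef_pos()[2]-Z0-.06+.024,f,F(),r.current_time())
r.movel(tcp(-.025,.067),v=.05)
```

```text
[np.float64(-2.18), np.float64(-2.18), np.float64(-2.18), np.float64(-2.18)]
up True gap 0.04892421966339567 [ 0.4  -0.53 -1.33] [ 0.16  0.66 -1.62] 11.925
up True gap 0.05046615909158426 [-0.54  0.25 -1.4 ] [ 0.5  -0.3  -1.94] 13.2917
```

Run:
```python
from h import *
def avg(n=5):
    a=[]
    for _ in range(n): r.wait(.03); a.append(np.r_[r.current_contact_force()[2],r.current_torque()])
    return np.mean(a,0).round(2)
for g in(44,45.5,46,46.5,47,47.5,48,48.5,49):
    r.movel(tcp(-.025,.06+(g-24)/1e3),v=.02); a=avg(); print(g,round((r.current_eef_pos()[2]-Z0-.036)*1e3,2),a,flush=True)
    if a[0]<-6.5: break
r.movel(tcp(-.025,.067),v=.05); print(avg())
print("down",r.movel(tcp(-.025,.055),v=.02,threshold=2),"stage z",r.current_eef_pos()[2]-Z0,r.current_time())
r.movel(tcp(-.025,.064),v=.04); print(avg())
```

```text
44 43.77 [-1.29  0.02  0.1   0.01]
45.5 45.5 [-1.98 -0.    0.09 -0.02]
46 46.0 [-1.79  0.01  0.11 -0.01]
46.5 46.49 [-1.84 -0.01  0.11 -0.  ]
47 47.02 [-1.91  0.03  0.11  0.  ]
47.5 47.52 [-1.81  0.    0.12 -0.  ]
48 47.98 [-1.67  0.01  0.12 -0.  ]
48.5 48.5 [-1.77  0.03  0.11  0.02]
49 49.0 [-1.75 -0.01  0.1  -0.  ]
[-1.82  0.    0.12 -0.01]
down True stage z 0.06470433849712562 19.075
[ 2.12  0.09 -0.63 -0.  ]
```

Contact first came with the strip level at a gap of about 48 mm. The later presses tilted the strip about 1.6° in the pads: it now touches the stage 4.7 mm early, and correcting for that gives 48.3–48.5 mm. So 24+21 = 45 mm should leave roughly 3 mm of play. I'll lay A down, tap B to confirm its thickness, and check A's placement.

Run:
```python
from h import *
print(r.movel(tcp(-.025,.0605),v=.02,threshold=8),F(),r.current_eef_pos()[2]-Z0)
r.grip(.074); p=r.current_eef_pos(); r.movel([p[0],p[1],p[2]+.09],v=.25)
y=np.radians(2.3); b=np.array([.5169,-.2022])-.05*np.array([np.cos(y),np.sin(y)])
r.grip(.0); r.movep([*b,OV+.045],[np.pi,0,y]); r.wait(.2)
t=camera("top"); cv2.imwrite("pics/a1.png",crop(t["pixels"],205,155,133,95,6))
r.movel([*b,OV+.027],v=.05);r.wait(.15)
print("tap",r.movel([*b,OV+.012],v=.01,threshold=2),r.current_eef_pos()[2]-OV,F(),r.current_time())
r.movel([*b,OV+.05],v=.2)
```

```text
False [0.54 0.47 1.43] 0.060259757461495894
tap True 0.021290124955367612 [-0.38 -0.34  4.5 ] 25.1167
```

View pics/a1.png

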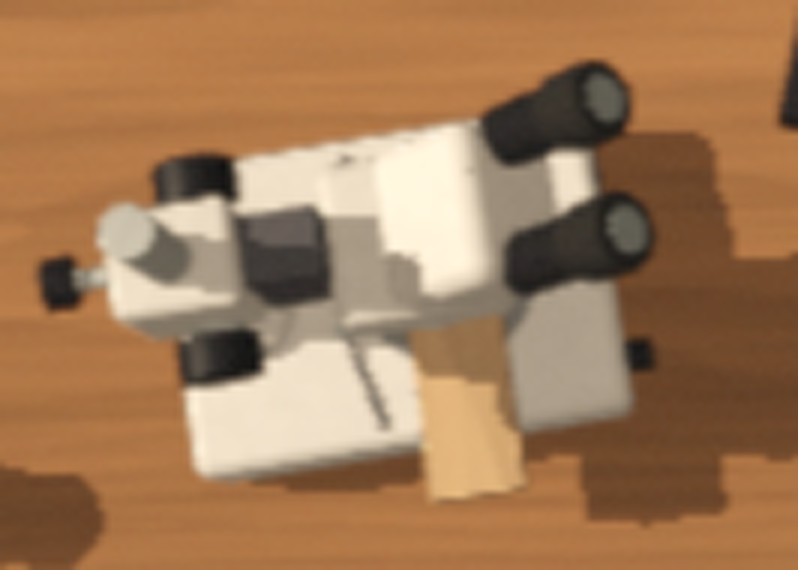

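B taps at 21 mm, as expected. The picture shows A square on the stage, about 1 mm off the centre line, with its near end over the edge at crop (430–525,495). Picking B and sliding it in.

Run:
```python
from h import *
import h
pick(.5169,-.2022,2.3); r.grip(.03,60); r.wait(.1)
p=r.current_eef_pos(); h.Z0=p[2]; r.movel([p[0],p[1],p[2]+.11],v=.12)
r.movep(tcp(-.215,.110),[np.pi,0,YAW]); r.movel(tcp(-.215,.0855),v=.1); r.wait(.3); print(F(),r.current_time())
r.movel(tcp(-.14,.0855),v=.08); r.wait(.2); print(F(),r.current_eef_pos()[2]-h.Z0)
hit=r.movel(tcp(-.025,.0855),v=.05,threshold=4); r.wait(.2); print("hit",hit,F(),r.current_torque(),(r.current_eef_pos()[:2]-S)@X+.07,r.current_eef_pos()[2]-h.Z0,r.current_time())
t=camera("top");s=camera("scene")
cv2.imwrite("pics/b1.png",np.vstack([crop(s["pixels"],290,185,130,55,6),crop(t["pixels"],240,200,130,45,6)]))
print("z0",h.Z0)
```

```text
width 0.0493300443702239 t 28.4417 z [ 0.44711131 -0.20515229  0.20256004]
[ 0.12  0.41 -1.03] 31.7583
[-1.06 -0.75 -1.17] 0.08554044608811723
hit False [-0.51 -0.78 -0.3 ] [-0.00700359  0.06475088 -0.02291733] -0.025068788723512148 0.08551978067955679 35.7
z0 0.2025333829740758
```

View pics/b1.png

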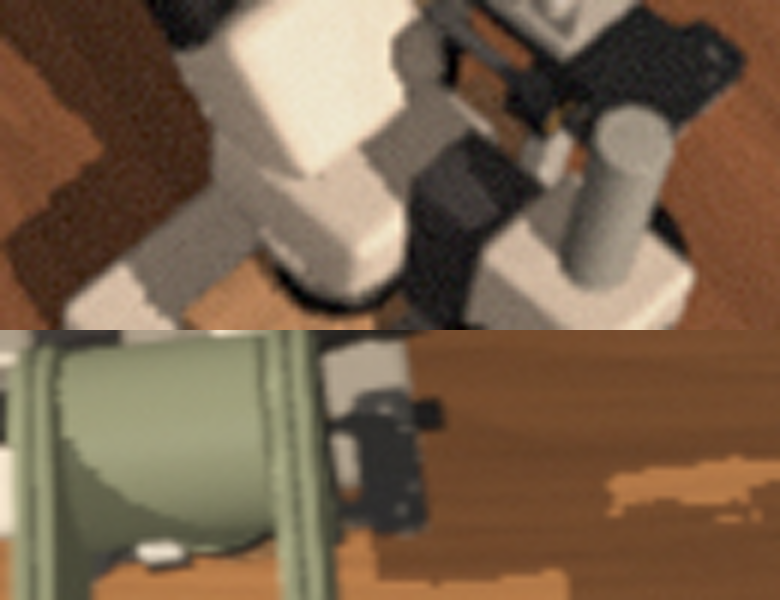

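It slid in with no contact force, and the upper strip shows under the guard at the left of the crop. I'll lower it, release, retreat and check.

Run:
```python
from h import *
import h
h.Z0=.20253
print(r.movel(tcp(-.025,.0842),v=.02,threshold=4),F())
r.grip(.074); p=r.current_eef_pos(); r.movel([p[0],p[1],p[2]+.10],v=.2)
r.movep([.40,-.15,.40],[np.pi,0,0]); r.wait(.3)
t=camera("top");s=camera("scene"); print(r.current_time(),F())
a=crop(t["pixels"],205,155,133,95,6)[:,:]; b=crop(s["pixels"],285,170,133,95,6)
cv2.imwrite("pics/f1.png",a); cv2.imwrite("pics/f2.png",b); cv2.imwrite("pics/full.png",t["pixels"])
```

```text
False [-0.29 -0.75 -0.68]
38.9333 [-0.09  0.27 -0.74]
```

View pics/f1.png

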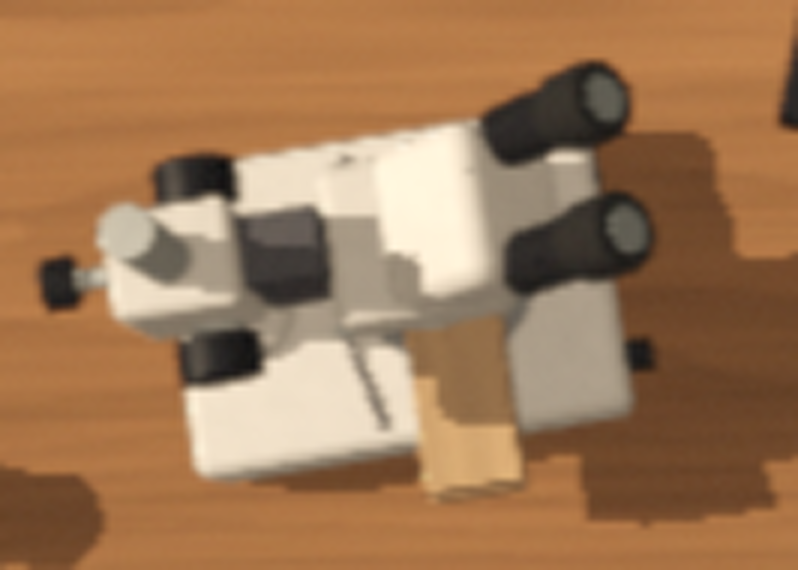

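View pics/f2.png

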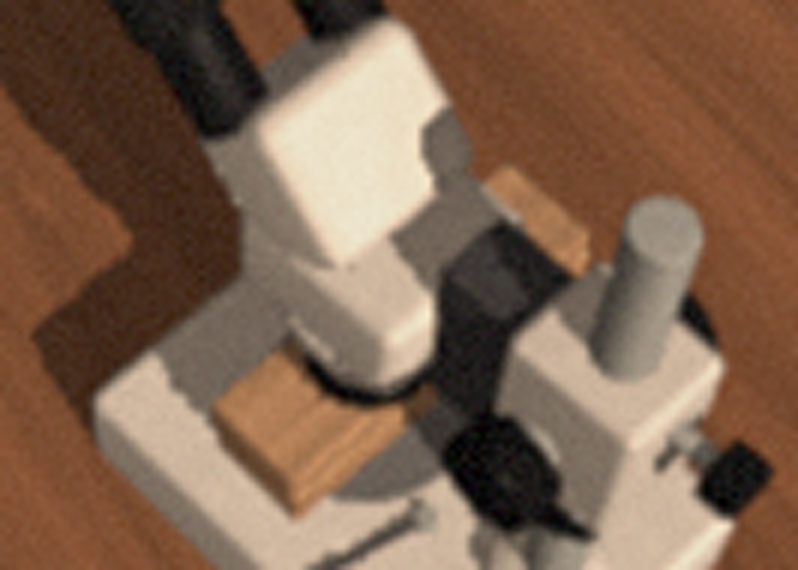

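```bash
python3 -c "
from cell import r
r.job_done(); print(r.current_time())"
```

```text
the job is handed in; nothing more can be done
the job is handed in; nothing more can be done
```

The microscope head is blocked up: the 24 mm strip lies flat on the stage with the 21 mm strip on top, and the job is handed in at about 39 s of the 72 s allowed. I estimate about 3 mm of play under the lens guard.

- **Gap:** I lifted the 24 mm strip gently against the guard, and first contact came at a gap of about 48.1 mm. Two firmer touches read 48.9 and 50.5 mm because they tilted the strip about 1.6° in the pads. Corrected for that tilt, they give about 48.3–48.5 mm. The 45 mm pair therefore leaves roughly 3.1–3.5 mm of play. I did not measure the play again after the strips were in.
- **Thickness:** A tap on the upper strip read 21.3 mm, confirming 21 mm. I identified the lower strip as 24 mm only from its shadow length; I did not tap it. The play does not depend on that, because the gap was felt with this same strip.
- **Insertion:** The upper strip slid in without reaching the 4 N stop, with the force staying at noise level.
- **Final pictures:** Both strips lie flat, flush and square under the guard, within about 2 mm of the centre line. Their near ends stick out about 30 mm over the robot-side edge.
- **After release:** The gripper is open and well clear. The arm never went near the jar, slide box or dish, but I did not compare their positions afterwards.

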